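Fill the glaze sample caddy

ROBOT

A 6-joint arm with a two-finger parallel gripper is mounted at the origin on the work surface. World frame = base frame: x ahead of the robot, y to its left, z up, the work surface at z = 0. Lengths are in m, angles in rad, forces in N, time in s.
With the tool pointing down it reaches from about 0.25 to 0.8 m from the base axis. Payload 8.5 kg.
Tool frame: the origin (TCP) lies midway between the tips of the shut fingers; the grasp point (between the pads) lies 19 mm behind it; z points along the fingers, y is the line along which they close (so a half turn about z gives the same grasp; the last joint's range is limited). The gripper opens to 85 mm and grips with 20 to 120 N. Pads are 22 mm wide; open, the fingers measure 114 mm over their backs; the gripper's body (76 mm by 85 mm) begins 54 mm behind the grasp point. The pads swing forward as they close: fully open they stand 13 mm farther back than shut.
Start: joints at [-1.241, 0.238, -0.013, 1.319, 0, 1.571], TCP at [0.17, -0.497, 0.231] pointing down, gripper open.
Joint ranges: [-2.66, 2.66], [-1.03, 1.9], [-1.14, 1.46], [-1.82, 2.27], [-1.45, 1.34], [-3.14, 3.14]. Speed limits (rad/s): [2.22, 2.22, 2.79, 3.14, 3.14, 3.14].

INTERFACE

Orientations are given as [roll, pitch, yaw] about the fixed x, y, z axes, in that order (R = Rz(yaw) Ry(pitch) Rx(roll)).
In Python, from bench import get_obs, optics, workorder gives the robot as it stands.
- The arm moves only by the shell command python3 -m pendant 'ROWS' [FORCE]. ROWS is JSON, a list of rows, each an object of numbers: "rx", "ry", "rz": the turn, a rotation vector about the tool's x, y, z in rad; "dx", "dy", "dz": the shift along the tool's x, y, z in units of 30 mm (1.0 is 30 mm); "gripper": the finger opening in mm, from 0 to 85.4. In form: [{"rx": .., "ry": .., "rz": .., "dx": .., "dy": .., "dz": .., "gripper": ..}, ...]. A call has 1 to 20 rows; each row shifts and turns the commanded pose from where the row before left it, along the tool's axes as they then stand; what a row does not reach is not made up. A row lasts 1/12 s, in which the tool goes at most 41.7 mm and 7.16 degrees, less where a joint would pass 70% of its speed; a pose out of reach is approached as far as the arm can. A call is refused whole if a number of a shift passes 1 or a number of a turn 0.125, either way. A call with a gripper value outside its range is refused whole. The fingers move at their own pace and stop on an object; FORCE is the grip in N (left out, the last holds). Time passes only in rows, so rows that do not move let the fingers close. It gives the time, the measured TCP pose, the force, the opening and the grip force at its end, in the units of the state.
- get_obs(): the state, without advancing time (a new reading comes with each control period).
- optics.capture(name): name is "scene" or "top"; returns a dict with "color" (480x640x3 uint8, red, green, blue), "range_z" (480x640 float32, m along the optical axis (not along the pixel's ray), 0 where there is no reading), "intrinsics" (3x3 intrinsics, pixels), "k1" (the pictures are not rectified: a ray, as slopes to the right and down, at radius r is drawn at 1 + k1 r^2 times it, then the intrinsics apply), "rvec" (rotation vector, rad) and "tvec" (3), from world to camera coordinates, as OpenCV has them. Camera axes: x right, y down, z forward; pixel columns grow to the right and rows downward; lengths in m; the calibration is good to about 2 mm. A picture is of the moment at which its call begins.
- workorder.sign_off(): hands the job in; it is judged then, once.
The state is a dict: "time": time; "qpos": joint angles; "joint_vel": joint speeds; "tau": joint torques, N m; "ee_pos": TCP position; "tcp_rot": TCP orientation; "wrist_force": force on the tool from outside, world axes, zero at the start; "moment": the same for the moment, N m; "width": finger opening in m; "grip_force": force on a finger pad.
Only numpy, scipy, OpenCV 4.12 (cv2) and the standard library are available. Lean on these libraries where they do the work, as an engineer would, in place of code of your own. Each camera call takes 0.05 s, during which the arm holds its last target. There are 200 camera calls.

TASK

Gather the four finished candlesticks (red, blue, green and yellow) into the plywood sample caddy, each standing upright in the middle of the tile of its own colour. They are ceramic: set them down, do not drop or knock them over. Leave the two unfinished candlesticks, the plain white one and the half-painted one with the white cup, standing where they are.

Things in the scene. Friction and masses are not known exactly. Their poses are not given: they have to be found in the camera images.
- stick_red: Finished candlestick, red all over. Loose, ceramic, about 0.2 kg, 100 mm high: round foot 58 mm across, slim stem; the top 26 mm is a round candle cup 34 mm across (grip here), flat top with a black spot. Origin: centre of the underside, z up. On a 3 mm cork mat, neighbours (none taller) at least 70 mm away, centre to centre.
- stick_blue: Finished candlestick, blue all over. Loose, ceramic, about 0.2 kg, 100 mm high: round foot 58 mm across, slim stem; the top 26 mm is a round candle cup 34 mm across (grip here), flat top with a black spot. Origin: centre of the underside, z up. On a 3 mm cork mat, neighbours (none taller) at least 70 mm away, centre to centre.
- stick_green: Finished candlestick, green all over. Loose, ceramic, about 0.2 kg, 100 mm high: round foot 58 mm across, slim stem; the top 26 mm is a round candle cup 34 mm across (grip here), flat top with a black spot. Origin: centre of the underside, z up. On a 3 mm cork mat, neighbours (none taller) at least 70 mm away, centre to centre.
- stick_yellow: Finished candlestick, yellow all over. Loose, ceramic, about 0.2 kg, 100 mm high: round foot 58 mm across, slim stem; the top 26 mm is a round candle cup 34 mm across (grip here), flat top with a black spot. Origin: centre of the underside, z up. On a 3 mm cork mat, neighbours (none taller) at least 70 mm away, centre to centre.
- stick_plain: Unfinished candlestick, white all over; stays where it is. Loose, ceramic, about 0.2 kg, 100 mm high: round foot 58 mm across, slim stem; the top 26 mm is a round candle cup 34 mm across (grip here), flat top with a black spot. Origin: centre of the underside, z up. On a 3 mm cork mat, neighbours (none taller) at least 70 mm away, centre to centre.
- stick_half: Unfinished candlestick, half painted: red foot and stem, white candle cup; stays where it is. Loose, ceramic, about 0.2 kg, 100 mm high: round foot 58 mm across, slim stem; the top 26 mm is a round candle cup 34 mm across (grip here), flat top with a black spot. Origin: centre of the underside, z up. On a 3 mm cork mat, neighbours (none taller) at least 70 mm away, centre to centre.
- tile_red: The red tile. 80 x 80 x 6 mm, fixed, flat in one of the 2 x 2 bays of a fixed plywood caddy (190 x 190 mm, bays 86 x 86 mm, centres 92 mm apart, walls and dividers 6 mm thick, rims about 35 mm above the table). Origin: centre of the tile's underside, z up, x and y along its edges and the caddy's walls; its top is 6 mm above the origin.
- tile_blue: The blue tile. 80 x 80 x 6 mm, fixed, flat in one of the 2 x 2 bays of a fixed plywood caddy (190 x 190 mm, bays 86 x 86 mm, centres 92 mm apart, walls and dividers 6 mm thick, rims about 35 mm above the table). Origin: centre of the tile's underside, z up, x and y along its edges and the caddy's walls; its top is 6 mm above the origin.
- tile_green: The green tile. 80 x 80 x 6 mm, fixed, flat in one of the 2 x 2 bays of a fixed plywood caddy (190 x 190 mm, bays 86 x 86 mm, centres 92 mm apart, walls and dividers 6 mm thick, rims about 35 mm above the table). Origin: centre of the tile's underside, z up, x and y along its edges and the caddy's walls; its top is 6 mm above the origin.
- tile_yellow: The yellow tile. 80 x 80 x 6 mm, fixed, flat in one of the 2 x 2 bays of a fixed plywood caddy (190 x 190 mm, bays 86 x 86 mm, centres 92 mm apart, walls and dividers 6 mm thick, rims about 35 mm above the table). Origin: centre of the tile's underside, z up, x and y along its edges and the caddy's walls; its top is 6 mm above the origin.

How it is judged:
At the end, for the whole second after the job is handed in: Each finished candlestick stands upright (within 0.1 rad) on the tile of its own colour, its centre within 16 mm of the tile's centre, its foot on the tile (height within 5 mm), at rest; the plain and the half-painted candlestick stand upright and at rest within 30 mm of where they started (horizontal distance between stick_red and tile_red below 0.016 m and z of stick_red in the frame of tile_red between 0.001 and 0.011 m and angle between each of stick_red, stick_blue, stick_green, stick_yellow, stick_plain, stick_half's own z axis and vertical below 0.1 rad and linear speed of each of stick_red, stick_blue, stick_green, stick_yellow, stick_plain, stick_half below 0.02 m/s and horizontal distance between stick_blue and tile_blue below 0.016 m and z of stick_blue in the frame of tile_blue between 0.001 and 0.011 m and horizontal distance between stick_green and tile_green below 0.016 m and z of stick_green in the frame of tile_green between 0.001 and 0.011 m and horizontal distance between stick_yellow and tile_yellow below 0.016 m and z of stick_yellow in the frame of tile_yellow between 0.001 and 0.011 m and distance of each of stick_plain, stick_half from where it was at the start of the episode below 0.03 m); the robot touches nothing.
It fails at once if the plain white candlestick is moved more than 30 mm or tipped over (distance of stick_plain from where it was at the start of the episode above 0.03 m or angle between stick_plain's own z axis and vertical above 0.5 rad).
It fails at once if the half-painted candlestick is moved more than 30 mm or tipped over (distance of stick_half from where it was at the start of the episode above 0.03 m or angle between stick_half's own z axis and vertical above 0.5 rad).
It fails at once if a finished candlestick is dropped (out of the fingers and faster than 0.6 m/s, a fall of about 20 mm) ((contact force between the fingers and stick_red below 0.05 N and linear speed of stick_red above 0.6 m/s) or (contact force between the fingers and stick_blue below 0.05 N and linear speed of stick_blue above 0.6 m/s) or (contact force between the fingers and stick_green below 0.05 N and linear speed of stick_green above 0.6 m/s) or (contact force between the fingers and stick_yellow below 0.05 N and linear speed of stick_yellow above 0.6 m/s)).
It fails at once if a finished candlestick is knocked over (tilted beyond 1 rad) (angle between any of stick_red, stick_blue, stick_green, stick_yellow's own z axis and vertical above 1 rad).
It also fails if it takes over 90 s, if anything falls off the work surface, if the arm or the gripper's body presses on something with over 40 N, if the wrist force passes 120 N, or if a joint passes its speed limit or range.

## Working session

There is one attempt and no reset: what is moved stays moved. The work goes in short steps, Python scripts to look and compute and a shell command to move; the robot and the scene stay as the last step left them, time stands still between calls to the robot, and variables do not carry over. Pictures are saved under pics/ and viewed, at most 14 in all, crops included, and the job is handed in when it is done.

```bash
mkdir -p pics
python3 - <<'E'
from bench import get_obs, optics
import cv2,numpy as np
for n in("top","scene"):
    c=optics.capture(n); cv2.imwrite(f"pics/{n}0.png",c["color"][:,:,::-1]); np.savez(f"{n}0.npz",**c)
    print(n,c["intrinsics"],c["k1"],c["rvec"],c["tvec"])
o=get_obs();print(o)
E
```

```text
top [[542.50924875   0.         312.6880666 ]
 [  0.         542.50924875 230.79048508]
 [  0.           0.           1.        ]] -0.13979567537411747 [ 2.16709403 -2.11234014  0.14996841] [-0.00435018  0.5598014   0.79261096]
scene [[522.43708854   0.         325.94548818]
 [  0.         522.43708854 252.46025099]
 [  0.           0.           1.        ]] 0.008617023181243072 [ 0.92082413  2.52258453 -1.04609705] [ 0.42609671 -0.23759113  1.23870309]
{'time': 0.1, 'qpos': array([-1.24098115e+00,  2.38733408e-01, -1.41507150e-02,  1.31919868e+00,
        1.38866912e-06,  1.57078025e+00]), 'joint_vel': array([-0.00043508, -0.00230373,  0.00186417, -0.00229217, -0.00020557,
        0.00037357]), 'tau': array([-5.54594026e-04, -5.39721859e+01,  3.46996379e+01,  1.34437197e-02,
       -9.79717470e-05,  1.67017606e-05]), 'ee_pos': array([ 0.16991359, -0.49635998,  0.23074278]), 'tcp_rot': array([-3.14030618e+00, -1.40935460e-06,  3.29831251e-01]), 'wrist_force': array([ 0.81989517, -0.3798421 ,  0.50659955]), 'moment': array([-0.05925756,  0.00947472,  0.01720446]), 'grip_force': 0.0, 'width': 0.08513975850943825}
```

View pics/top0.png

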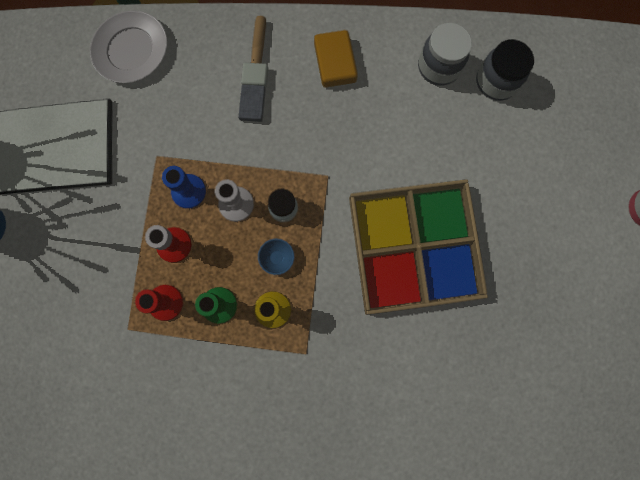

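View pics/scene0.png

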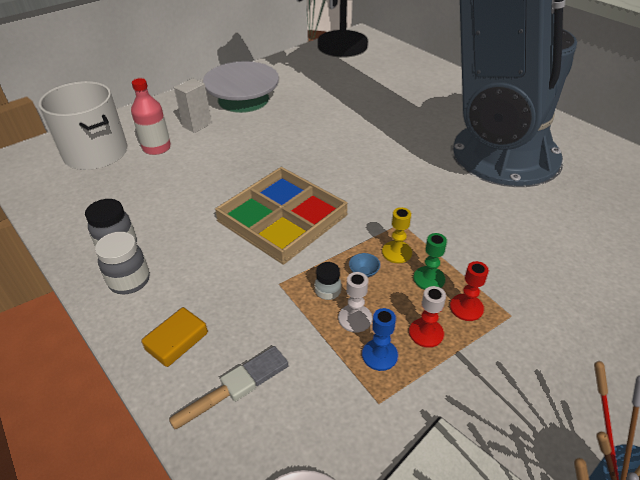

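The top view shows the cups' black spots at blue (173,177), plain (227,191), half (157,237), red (147,302), green (207,305) and yellow (267,309). The tiles are at yellow (387,222), green (443,216), red (396,280) and blue (451,272). A dark jar (282,204) and a blue bowl (276,257) also stand on the mat. The scene view confirms this layout.

```bash
cat > h.py <<'E'
import cv2,numpy as np
def cam(c):
    K=np.array(c["intrinsics"]);D=np.array([float(c["k1"]),0,0,0]);R=cv2.Rodrigues(np.array(c["rvec"]))[0];return K,D,R,np.array(c["tvec"]).ravel()
def ray(c,p):
    K,D,R,t=cam(c);u=cv2.undistortPoints(np.array([[p]],float),K,D)[0,0]
    return -R.T@t, R.T@np.array([u[0],u[1],1])
def onz(c,p,z):
    o,d=ray(c,p);return o+d*(z-o[2])/d[2]
def depth(c,p):
    o,d=ray(c,p);x,y=int(round(p[0])),int(round(p[1]))
    a=c["range_z"][y-2:y+3,x-2:x+3];a=a[a>0];return o+d*np.median(a) if len(a) else None
def spot(c,p,r=11):
    x,y=p;g=c["color"][y-r:y+r+1,x-r:x+r+1].max(2)
    n,l,s,ce=cv2.connectedComponentsWithStats((g<60).astype(np.uint8))
    k=min(range(1,n),key=lambda i:np.hypot(*(ce[i]-r))+(1e3 if s[i,4]<15 else 0))
    return ce[k]+[x-r,y-r],s[k,4]
def tile(c,p,r=34):
    hsv=cv2.cvtColor(c["color"],cv2.COLOR_RGB2HSV);h=int(hsv[p[1],p[0],0])
    dh=np.abs((hsv[...,0].astype(int)-h+90)%180-90)
    m=((dh<8)&(hsv[...,1]>170)).astype(np.uint8)
    n,l,s,ce=cv2.connectedComponentsWithStats(m);k=l[p[1],p[0]]
    return cv2.minAreaRect(np.argwhere(l==k)[:,::-1].astype(np.float32)),s[k,4]
E
python3 - <<'E'
from h import *
np.set_printoptions(precision=4,suppress=True)
T=np.load("top0.npz");S=np.load("scene0.npz")
P=dict(blue=((173,177),(384,316)),plain=((227,191),(357,280)),half=((157,237),(434,294)),red=((147,302),(477,268)),green=((207,305),(436,241)),yellow=((267,309),(402,213)))
for k,(a,b) in P.items():
    p,n=spot(T,a);q,m=spot(S,b)
    print(k,p,n,onz(T,p,.103),depth(T,p),'scene',q,m,onz(S,q,.103))
for k,p in dict(yellow=(387,222),green=(443,216),red=(396,280),blue=(451,272)).items():
    r,n=tile(T,p);d=depth(T,r[0]);print(k,r,n,d,onz(T,r[0],.009))
for n,p in (("jar",(282,204)),("bowl",(276,257)),("table",(330,420)),("mat",(215,250))): print(n,depth(T,p))
# caddy outer corners
for p in((350,193),(467,181),(487,298),(366,313)): print(onz(T,p,.035),depth(T,p))
E
```

```text
blue [172.5    176.1067] 150 [0.6264 0.2167 0.103 ] [0.626  0.2163 0.1044] scene [383.9914 316.2414] 116 [0.6273 0.2168 0.103 ]
plain [225.6986 190.1644] 146 [0.6069 0.1368 0.103 ] [0.6066 0.1366 0.1042] scene [357.1348 279.0112] 89 [0.6078 0.1374 0.103 ]
half [155.8811 236.0559] 143 [0.5372 0.2352 0.103 ] [0.5371 0.2348 0.1041] scene [434.4545 293.6061] 99 [0.5382 0.2353 0.103 ]
red [145.875  300.9803] 152 [0.4437 0.2438 0.103 ] [0.4437 0.2435 0.1042] scene [477.7093 268.0349] 86 [0.4455 0.2438 0.103 ]
green [206.0944 303.9611] 180 [0.4426 0.1567 0.103 ] [0.4426 0.1565 0.1038] scene [436.679  238.9753] 81 [0.4444 0.1568 0.103 ]
yellow [266.6928 308.9036] 166 [0.4384 0.0708 0.103 ] [0.4384 0.0707 0.1044] scene [401.8254 212.6508] 63 [0.4402 0.0716 0.103 ]
yellow ((383.6231384277344, 222.4846649169922), (48.99371337890625, 50.234066009521484), 82.87498474121094) 2415 [ 0.5803 -0.1027  0.0127] [ 0.581  -0.1031  0.009 ]
green ((319.5, 239.5), (479.0, 639.0), 90.0) 306330 [ 0.5519 -0.0009  0.0017] [ 0.5509 -0.0009  0.009 ]
red ((391.8418884277344, 279.2287292480469), (50.62416458129883, 50.385047912597656), 82.14668273925781) 2527 [ 0.49   -0.1164  0.0129] [ 0.4903 -0.1169  0.009 ]
blue ((450.4792175292969, 271.5281066894531), (48.85345458984375, 44.996604919433594), 81.46923065185547) 2066 [ 0.5042 -0.21    0.0131] [ 0.5045 -0.211   0.009 ]
jar [0.5971 0.0575 0.0589]
bowl [0.5212 0.0677 0.0074]
table [ 0.268  -0.0244  0.0001]
mat [0.5303 0.1669 0.0033]
[ 0.6221 -0.0469  0.035 ] [ 0.6297 -0.0488  0.0013]
[ 0.6469 -0.2331  0.035 ] [ 0.6474 -0.2337  0.0329]
[ 0.4625 -0.2619  0.035 ] [ 0.4636 -0.2726  0.0011]
[ 0.4363 -0.0744  0.035 ] [ 0.4363 -0.0769  0.0074]
```

```bash
cat > to.py <<'E'
import sys,numpy as np
from scipy.spatial.transform import Rotation as Ro
from bench import get_obs
W=dict(yellow=(.4393,.0712),green=(.4435,.1568),red=(.4446,.2438),blue=(.6268,.2168),
 tyellow=(.581,-.1025),tgreen=(.594,-.194),tred=(.490,-.1155),tblue=(.503,-.207))
o=get_obs();R=Ro.from_euler("xyz",o["tcp_rot"]);p=np.array(o["ee_pos"])
x,y=W[sys.argv[1]];z=float(sys.argv[2])
np.set_printoptions(precision=3,suppress=True)
print("t",round(o["time"],2),"p",p,"rot",o["tcp_rot"],"w",o["width"],"go units",R.inv().apply(np.array([x,y,z])-p)/.03)
E
python3 -m pendant '[{"dx":0.4,"dy":-0.4,"gripper":55},{"dx":0.8,"dy":-0.8,"gripper":55},{"dx":0.8,"dy":-0.8,"gripper":55},{"dx":0.8,"dy":-0.8,"gripper":55},{"dx":0.8,"dy":-0.8,"gripper":55},{"dx":0.8,"dy":-0.8,"gripper":55},{"dx":0.8,"dy":-0.8,"gripper":55},{"dx":0.8,"dy":-0.8,"gripper":55},{"dx":0.8,"dy":-0.8,"gripper":55},{"dx":0.8,"dy":-0.8,"gripper":55},{"dx":0.8,"dy":-0.8,"gripper":55},{"dx":0.8,"dy":-0.8,"gripper":55},{"dx":0.8,"dy":-0.8,"gripper":55},{"dx":0.8,"dy":-0.8,"gripper":55},{"dx":0.8,"dy":-0.8,"gripper":55},{"dx":0.8,"dy":-0.8,"gripper":55},{"dx":0.8,"dy":-0.8,"gripper":55},{"dx":0.8,"dy":-0.8,"gripper":55},{"dx":0.5,"dy":-0.6,"gripper":55},{"gripper":55}]' 30; python3 to.py yellow 0.07
```

```text
t 0.1 p [ 0.17  -0.496  0.231] rot [-3.14 -0.    0.33] w 0.08513975850943825 go units [ 14.623 -14.984   5.377]validation failed for argument at $[0]...
```

```bash
python3 -m pendant '[{"rx":0,"ry":0,"rz":0,"dx":0.4,"dy":-0.4,"dz":0,"gripper":55},{"rx":0,"ry":0,"rz":0,"dx":0.8,"dy":-0.8,"dz":0,"gripper":55}]' 30; python3 to.py yellow 0.07
```

```text
time: 0.27
ee_pos: [0.1919, -0.4524, 0.2304]
tcp_rot: [-3.141, 0.001, 0.327]
wrist_force: [0.9, 0.3, -1.3]
width: 0.0636
grip_force: 0.0
t 0.27 p [ 0.192 -0.452  0.23 ] rot [-3.141  0.001  0.327] w 0.0636310228907001 go units [ 13.425 -13.875   5.341]
```

```bash
python3 -m pendant '[{"rx":0,"ry":0,"rz":0,"dx":0.8,"dy":-0.8,"dz":0,"gripper":55},{"rx":0,"ry":0,"rz":0,"dx":0.8,"dy":-0.8,"dz":0,"gripper":55},{"rx":0,"ry":0,"rz":0,"dx":0.8,"dy":-0.8,"dz":0,"gripper":55},{"rx":0,"ry":0,"rz":0,"dx":0.8,"dy":-0.8,"dz":0,"gripper":55},{"rx":0,"ry":0,"rz":0,"dx":0.8,"dy":-0.8,"dz":0,"gripper":55},{"rx":0,"ry":0,"rz":0,"dx":0.8,"dy":-0.8,"dz":0,"gripper":55},{"rx":0,"ry":0,"rz":0,"dx":0.8,"dy":-0.8,"dz":0,"gripper":55},{"rx":0,"ry":0,"rz":0,"dx":0.8,"dy":-0.8,"dz":0,"gripper":55},{"rx":0,"ry":0,"rz":0,"dx":0.8,"dy":-0.8,"dz":0,"gripper":55},{"rx":0,"ry":0,"rz":0,"dx":0.8,"dy":-0.8,"dz":0,"gripper":55},{"rx":0,"ry":0,"rz":0,"dx":0.8,"dy":-0.8,"dz":0,"gripper":55},{"rx":0,"ry":0,"rz":0,"dx":0.8,"dy":-0.8,"dz":0,"gripper":55},{"rx":0,"ry":0,"rz":0,"dx":0.8,"dy":-0.8,"dz":0,"gripper":55},{"rx":0,"ry":0,"rz":0,"dx":0.8,"dy":-0.8,"dz":0,"gripper":55},{"rx":0,"ry":0,"rz":0,"dx":0.8,"dy":-0.8,"dz":0,"gripper":55},{"rx":0,"ry":0,"rz":0,"dx":0.8,"dy":-0.8,"dz":0,"gripper":55},{"rx":0,"ry":0,"rz":0,"dx":0.6,"dy":-0.7,"dz":0,"gripper":55},{"rx":0,"ry":0,"rz":0,"dx":0,"dy":-0.3,"dz":0,"gripper":55},{"rx":0,"ry":0,"rz":0,"dx":0,"dy":0,"dz":0,"gripper":55},{"rx":0,"ry":0,"rz":0,"dx":0,"dy":0,"dz":0,"gripper":55}]'; python3 to.py yellow 0.07
```

```text
time: 1.93
ee_pos: [0.438, 0.0709, 0.231]
tcp_rot: [3.142, 0.001, 0.331]
wrist_force: [-0.3, 0.2, 0.7]
width: 0.0551
grip_force: 0.0
t 1.93 p [0.438 0.071 0.231] rot [3.142 0.001 0.331] w 0.055072369805668875 go units [0.049 0.004 5.367]
```

```bash
python3 -m pendant '[{"rx":0,"ry":0,"rz":0,"dx":0.05,"dy":0,"dz":0.5,"gripper":55},{"rx":0,"ry":0,"rz":0,"dx":0,"dy":0,"dz":0.9,"gripper":55},{"rx":0,"ry":0,"rz":0,"dx":0,"dy":0,"dz":0.9,"gripper":55},{"rx":0,"ry":0,"rz":0,"dx":0,"dy":0,"dz":0.8,"gripper":55},{"rx":0,"ry":0,"rz":0,"dx":0,"dy":0,"dz":0.7,"gripper":55},{"rx":0,"ry":0,"rz":0,"dx":0,"dy":0,"dz":0.6,"gripper":55},{"rx":0,"ry":0,"rz":0,"dx":0,"dy":0,"dz":0.5,"gripper":55},{"rx":0,"ry":0,"rz":0,"dx":0,"dy":0,"dz":0.45,"gripper":55},{"rx":0,"ry":0,"rz":0,"dx":0,"dy":0,"dz":0,"gripper":55},{"rx":0,"ry":0,"rz":0,"dx":0,"dy":0,"dz":0,"gripper":55}]'
python3 -m pendant '[{"rx":0,"ry":0,"rz":0,"dx":0,"dy":0,"dz":0,"gripper":25},{"rx":0,"ry":0,"rz":0,"dx":0,"dy":0,"dz":0,"gripper":25},{"rx":0,"ry":0,"rz":0,"dx":0,"dy":0,"dz":0,"gripper":25},{"rx":0,"ry":0,"rz":0,"dx":0,"dy":0,"dz":0,"gripper":25},{"rx":0,"ry":0,"rz":0,"dx":0,"dy":0,"dz":0,"gripper":25},{"rx":0,"ry":0,"rz":0,"dx":0,"dy":0,"dz":0,"gripper":25},{"rx":0,"ry":0,"rz":0,"dx":0,"dy":0,"dz":0,"gripper":25}]' 30; python3 to.py yellow 0.07
python3 - <<'E'
from bench import optics
import cv2
cv2.imwrite("pics/s1.png",optics.capture("scene")["color"][120:420,220:620,::-1])
E
```

```text
time: 2.77
ee_pos: [0.4394, 0.0703, 0.0708]
tcp_rot: [-3.141, 0.001, 0.328]
wrist_force: [0.7, -0.3, 0.7]
width: 0.0549
grip_force: 0.0
time: 3.35
ee_pos: [0.4409, 0.0711, 0.0719]
tcp_rot: [3.14, -0.002, 0.33]
wrist_force: [-0.5, -2.6, 7.6]
width: 0.0318
grip_force: 29.7
t 3.35 p [0.441 0.071 0.072] rot [ 3.14  -0.002  0.33 ] w 0.03177749989343127 go units [-0.049 -0.019  0.065]
```

View pics/s1.png

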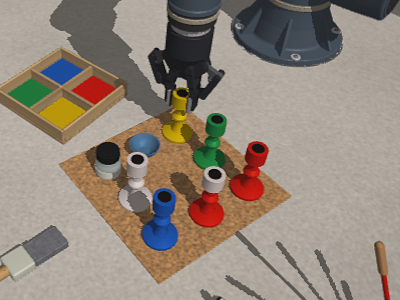

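The crop shows the fingers either side of the yellow cup at about (180,93). The 31.8 mm opening is narrower than the cup, so I'll zoom in before lifting.

Run:
```python
from bench import optics
import cv2,numpy as np
a=optics.capture("scene")["color"][150:270,350:470,::-1]
b=optics.capture("top")["color"][220:340,210:330,::-1]
cv2.imwrite("pics/s2.png",cv2.resize(np.hstack([a,b]),(800,400),interpolation=cv2.INTER_CUBIC))
```

```text
(no output)
```

View pics/s2.png

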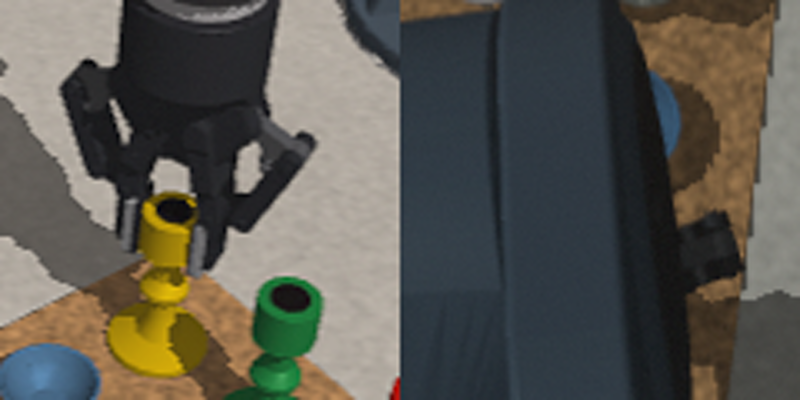

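The pads hold the cup on both sides and the foot is flat on the mat. I'll lift.

```bash
python3 -m pendant '[{"rx":0,"ry":0,"rz":0,"dx":0,"dy":0,"dz":-0.1,"gripper":25},{"rx":0,"ry":0,"rz":0,"dx":0,"dy":0,"dz":-0.2,"gripper":25},{"rx":0,"ry":0,"rz":0,"dx":0,"dy":0,"dz":-0.3,"gripper":25},{"rx":0,"ry":0,"rz":0,"dx":0,"dy":0,"dz":-0.5,"gripper":25},{"rx":0,"ry":0,"rz":0,"dx":0,"dy":0,"dz":-0.7,"gripper":25},{"rx":0,"ry":0,"rz":0,"dx":0,"dy":0,"dz":-0.8,"gripper":25},{"rx":0,"ry":0,"rz":0,"dx":0,"dy":0,"dz":-0.8,"gripper":25},{"rx":0,"ry":0,"rz":0,"dx":0,"dy":0,"dz":-0.8,"gripper":25},{"rx":0,"ry":0,"rz":0,"dx":0,"dy":0,"dz":-0.5,"gripper":25},{"rx":0,"ry":0,"rz":0,"dx":0,"dy":0,"dz":-0.3,"gripper":25},{"rx":0,"ry":0,"rz":0,"dx":0,"dy":0,"dz":0,"gripper":25},{"rx":0,"ry":0,"rz":0,"dx":0,"dy":0,"dz":0,"gripper":25}]'; python3 to.py tyellow 0.0815
python3 - <<'E'
from bench import optics
import cv2,numpy as np
a=optics.capture("scene")["color"][80:280,300:500,::-1]
cv2.imwrite("pics/s3.png",cv2.resize(a,(600,600),interpolation=cv2.INTER_CUBIC))
E
```

```text
time: 4.5
ee_pos: [0.44, 0.0715, 0.2208]
tcp_rot: [-3.141, -0.0, 0.33]
wrist_force: [0.0, 0.0, -2.6]
width: 0.0323
grip_force: 30.1
t 4.5 p [0.44  0.071 0.221] rot [-3.141 -0.     0.33 ] w 0.032342316159663 go units [2.567 7.009 4.642]
```

View pics/s3.png

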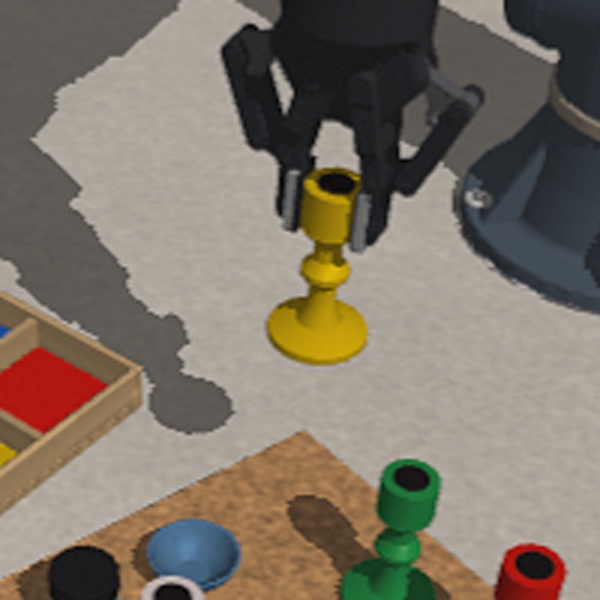

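Yellow is held upright and clear of everything, with a load of about 2.6 N. Next I'll move it over its tile.

```bash
python3 -m pendant '[{"rx":0,"ry":0,"rz":0,"dx":0.1,"dy":0.2,"dz":0,"gripper":25},{"rx":0,"ry":0,"rz":0,"dx":0.2,"dy":0.5,"dz":0,"gripper":25},{"rx":0,"ry":0,"rz":0,"dx":0.3,"dy":0.8,"dz":0,"gripper":25},{"rx":0,"ry":0,"rz":0,"dx":0.3,"dy":0.9,"dz":0,"gripper":25},{"rx":0,"ry":0,"rz":0,"dx":0.3,"dy":0.9,"dz":0,"gripper":25},{"rx":0,"ry":0,"rz":0,"dx":0.3,"dy":0.9,"dz":0,"gripper":25},{"rx":0,"ry":0,"rz":0,"dx":0.3,"dy":0.9,"dz":0,"gripper":25},{"rx":0,"ry":0,"rz":0,"dx":0.3,"dy":0.8,"dz":0,"gripper":25},{"rx":0,"ry":0,"rz":0,"dx":0.25,"dy":0.6,"dz":0,"gripper":25},{"rx":0,"ry":0,"rz":0,"dx":0.15,"dy":0.35,"dz":0,"gripper":25},{"rx":0,"ry":0,"rz":0,"dx":0.07,"dy":0.16,"dz":0,"gripper":25},{"rx":0,"ry":0,"rz":0,"dx":0,"dy":0,"dz":0,"gripper":25},{"rx":0,"ry":0,"rz":0,"dx":0,"dy":0,"dz":0,"gripper":25}]'; python3 to.py tyellow 0.085
```

```text
time: 5.63
ee_pos: [0.5805, -0.1021, 0.2203]
tcp_rot: [-3.141, 0.001, 0.33]
wrist_force: [0.1, 0.8, -1.9]
width: 0.0321
grip_force: 30.3
t 5.63 p [ 0.581 -0.102  0.22 ] rot [-3.141  0.001  0.33 ] w 0.03206844828611807 go units [0.016 0.023 4.51 ]
```

```bash
python3 -m pendant '[{"rx":0,"ry":0,"rz":0,"dx":0,"dy":0,"dz":0.3,"gripper":25},{"rx":0,"ry":0,"rz":0,"dx":0,"dy":0,"dz":0.6,"gripper":25},{"rx":0,"ry":0,"rz":0,"dx":0,"dy":0,"dz":0.7,"gripper":25},{"rx":0,"ry":0,"rz":0,"dx":0,"dy":0,"dz":0.7,"gripper":25},{"rx":0,"ry":0,"rz":0,"dx":0,"dy":0,"dz":0.7,"gripper":25},{"rx":0,"ry":0,"rz":0,"dx":0,"dy":0,"dz":0.6,"gripper":25},{"rx":0,"ry":0,"rz":0,"dx":0,"dy":0,"dz":0.4,"gripper":25},{"rx":0,"ry":0,"rz":0,"dx":0,"dy":0,"dz":0.3,"gripper":25},{"rx":0,"ry":0,"rz":0,"dx":0,"dy":0,"dz":0.2,"gripper":25},{"rx":0,"ry":0,"rz":0,"dx":0,"dy":0,"dz":0,"gripper":25},{"rx":0,"ry":0,"rz":0,"dx":0,"dy":0,"dz":0,"gripper":25}]'; python3 -m pendant '[{"rx":0,"ry":0,"rz":0,"dx":0,"dy":0,"dz":0.07,"gripper":25},{"rx":0,"ry":0,"rz":0,"dx":0,"dy":0,"dz":0,"gripper":25}]'
```

```text
time: 6.55
ee_pos: [0.5812, -0.1023, 0.0861]
tcp_rot: [3.142, -0.0, 0.33]
wrist_force: [0.3, 0.1, -2.2]
width: 0.0319
grip_force: 30.3
time: 6.72
ee_pos: [0.5815, -0.1026, 0.0842]
tcp_rot: [3.141, -0.001, 0.33]
wrist_force: [-0.3, 0.6, -2.0]
width: 0.0323
grip_force: 30.3
```

```bash
for i in 1; do python3 -m pendant '[{"rx":0,"ry":0,"rz":0,"dx":0,"dy":0,"dz":0.07,"gripper":25},{"rx":0,"ry":0,"rz":0,"dx":0,"dy":0,"dz":0,"gripper":25}]'; python3 -m pendant '[{"rx":0,"ry":0,"rz":0,"dx":0,"dy":0,"dz":0.04,"gripper":25},{"rx":0,"ry":0,"rz":0,"dx":0,"dy":0,"dz":0,"gripper":25}]'; done | grep -E "ee_pos|wrist"
```

```text
ee_pos: [0.5812, -0.1026, 0.0817]
wrist_force: [-0.7, -0.1, -3.1]
ee_pos: [0.5814, -0.1027, 0.081]
wrist_force: [-2.0, 0.0, 2.3]
```

Contact at z ≈ 0.081. I'll release and rise.

```bash
python3 -m pendant '[{"rx":0,"ry":0,"rz":0,"dx":0,"dy":0,"dz":0.02,"gripper":25},{"rx":0,"ry":0,"rz":0,"dx":0,"dy":0,"dz":0,"gripper":36},{"rx":0,"ry":0,"rz":0,"dx":0,"dy":0,"dz":0,"gripper":42},{"rx":0,"ry":0,"rz":0,"dx":0,"dy":0,"dz":0,"gripper":48},{"rx":0,"ry":0,"rz":0,"dx":0,"dy":0,"dz":0,"gripper":55},{"rx":0,"ry":0,"rz":0,"dx":0,"dy":0,"dz":0,"gripper":55},{"rx":0,"ry":0,"rz":0,"dx":0,"dy":0,"dz":-0.2,"gripper":55},{"rx":0,"ry":0,"rz":0,"dx":0,"dy":0,"dz":-0.5,"gripper":55},{"rx":0,"ry":0,"rz":0,"dx":0,"dy":0,"dz":-0.8,"gripper":55},{"rx":0,"ry":0,"rz":0,"dx":0,"dy":0,"dz":-1,"gripper":55},{"rx":0,"ry":0,"rz":0,"dx":0,"dy":0,"dz":-1,"gripper":55},{"rx":0,"ry":0,"rz":0,"dx":0,"dy":0,"dz":-0.8,"gripper":55},{"rx":0,"ry":0,"rz":0,"dx":0,"dy":0,"dz":-0.4,"gripper":55},{"rx":0,"ry":0,"rz":0,"dx":0,"dy":0,"dz":0,"gripper":55}]'; python3 to.py green 0.07
python3 - <<'E'
from bench import optics
import cv2,numpy as np
cv2.imwrite("pics/s4.png",optics.capture("scene")["color"][100:400,180:580,::-1])
E
```

```text
time: 8.22
ee_pos: [0.5825, -0.1028, 0.2245]
tcp_rot: [3.139, -0.005, 0.33]
wrist_force: [-0.1, 0.2, 0.1]
width: 0.0549
grip_force: 0.0
t 8.22 p [ 0.583 -0.103  0.224] rot [ 3.139 -0.005  0.33 ] w 0.05492662273536311 go units [-1.607 -9.702  5.117]
```

View pics/s4.png

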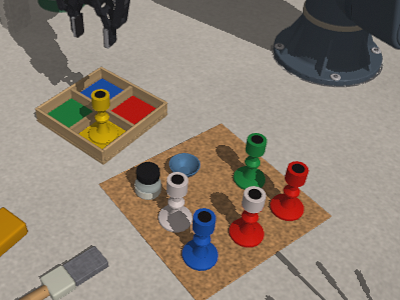

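The yellow candlestick stands on its tile at about (100,128) in the crop, and the others haven't moved. Green is next.

```bash
python3 -m pendant '[{"rx":0,"ry":0,"rz":0,"dx":-0.1,"dy":-0.5,"dz":0,"gripper":55},{"rx":0,"ry":0,"rz":0,"dx":-0.15,"dy":-0.9,"dz":0,"gripper":55},{"rx":0,"ry":0,"rz":0,"dx":-0.15,"dy":-1,"dz":0,"gripper":55},{"rx":0,"ry":0,"rz":0,"dx":-0.15,"dy":-1,"dz":0,"gripper":55},{"rx":0,"ry":0,"rz":0,"dx":-0.15,"dy":-1,"dz":0,"gripper":55},{"rx":0,"ry":0,"rz":0,"dx":-0.15,"dy":-1,"dz":0,"gripper":55},{"rx":0,"ry":0,"rz":0,"dx":-0.15,"dy":-1,"dz":0,"gripper":55},{"rx":0,"ry":0,"rz":0,"dx":-0.15,"dy":-1,"dz":0,"gripper":55},{"rx":0,"ry":0,"rz":0,"dx":-0.15,"dy":-1,"dz":0,"gripper":55},{"rx":0,"ry":0,"rz":0,"dx":-0.15,"dy":-0.8,"dz":0,"gripper":55},{"rx":0,"ry":0,"rz":0,"dx":-0.15,"dy":-0.5,"dz":0,"gripper":55},{"rx":0,"ry":0,"rz":0,"dx":0,"dy":0,"dz":0,"gripper":55},{"rx":0,"ry":0,"rz":0,"dx":0,"dy":0,"dz":0,"gripper":55},{"rx":0,"ry":0,"rz":0,"dx":0,"dy":0,"dz":0,"gripper":55}]'; python3 to.py green 0.0705
```

```text
time: 9.43
ee_pos: [0.4428, 0.1534, 0.2204]
tcp_rot: [-3.139, 0.001, 0.333]
wrist_force: [-0.1, -0.5, -0.1]
width: 0.0547
grip_force: 0.0
t 9.43 p [0.443 0.153 0.22 ] rot [-3.139  0.001  0.333] w 0.05470822250225229 go units [ 0.061 -0.087  4.997]
```

```bash
python3 -m pendant '[{"rx":0,"ry":0,"rz":0,"dx":0.05,"dy":-0.08,"dz":0.4,"gripper":55},{"rx":0,"ry":0,"rz":0,"dx":0,"dy":0,"dz":0.8,"gripper":55},{"rx":0,"ry":0,"rz":0,"dx":0,"dy":0,"dz":0.9,"gripper":55},{"rx":0,"ry":0,"rz":0,"dx":0,"dy":0,"dz":0.8,"gripper":55},{"rx":0,"ry":0,"rz":0,"dx":0,"dy":0,"dz":0.7,"gripper":55},{"rx":0,"ry":0,"rz":0,"dx":0,"dy":0,"dz":0.6,"gripper":55},{"rx":0,"ry":0,"rz":0,"dx":0,"dy":0,"dz":0.5,"gripper":55},{"rx":0,"ry":0,"rz":0,"dx":0,"dy":0,"dz":0.3,"gripper":55},{"rx":0,"ry":0,"rz":0,"dx":0,"dy":0,"dz":0,"gripper":55},{"rx":0,"ry":0,"rz":0,"dx":0,"dy":0,"dz":0,"gripper":55}]' | grep -E "ee_pos|wrist"
python3 -m pendant '[{"rx":0,"ry":0,"rz":0,"dx":0,"dy":0,"dz":0,"gripper":25},{"rx":0,"ry":0,"rz":0,"dx":0,"dy":0,"dz":0,"gripper":25},{"rx":0,"ry":0,"rz":0,"dx":0,"dy":0,"dz":0,"gripper":25},{"rx":0,"ry":0,"rz":0,"dx":0,"dy":0,"dz":0,"gripper":25},{"rx":0,"ry":0,"rz":0,"dx":0,"dy":0,"dz":0,"gripper":25},{"rx":0,"ry":0,"rz":0,"dx":0,"dy":0,"dz":0,"gripper":25},{"rx":0,"ry":0,"rz":0,"dx":0,"dy":0,"dz":0,"gripper":25}]' 30
```

```text
ee_pos: [0.4437, 0.1555, 0.0708]
wrist_force: [0.3, -0.4, -0.2]
time: 10.85
ee_pos: [0.4442, 0.1563, 0.0718]
tcp_rot: [-3.138, -0.002, 0.336]
wrist_force: [-0.1, -0.5, 5.9]
width: 0.0324
grip_force: 30.0
```

```bash
python3 -m pendant '[{"rx":0,"ry":0,"rz":0,"dx":0,"dy":0,"dz":-0.1,"gripper":25},{"rx":0,"ry":0,"rz":0,"dx":0,"dy":0,"dz":-0.2,"gripper":25},{"rx":0,"ry":0,"rz":0,"dx":0,"dy":0,"dz":-0.3,"gripper":25},{"rx":0,"ry":0,"rz":0,"dx":0,"dy":0,"dz":-0.5,"gripper":25},{"rx":0,"ry":0,"rz":0,"dx":0,"dy":0,"dz":-0.7,"gripper":25},{"rx":0,"ry":0,"rz":0,"dx":0,"dy":0,"dz":-0.8,"gripper":25},{"rx":0,"ry":0,"rz":0,"dx":0,"dy":0,"dz":-0.8,"gripper":25},{"rx":0,"ry":0,"rz":0,"dx":0,"dy":0,"dz":-0.8,"gripper":25},{"rx":0,"ry":0,"rz":0,"dx":0,"dy":0,"dz":-0.5,"gripper":25},{"rx":0,"ry":0,"rz":0,"dx":0,"dy":0,"dz":-0.3,"gripper":25},{"rx":0,"ry":0,"rz":0,"dx":0,"dy":0,"dz":0,"gripper":25},{"rx":0,"ry":0,"rz":0,"dx":0,"dy":0,"dz":0,"gripper":25}]'; python3 to.py tgreen 0.086
```

```text
time: 11.85
ee_pos: [0.4436, 0.1555, 0.2208]
tcp_rot: [-3.138, -0.0, 0.336]
wrist_force: [0.5, -0.2, -3.1]
width: 0.032
grip_force: 30.2
t 11.85 p [0.444 0.156 0.221] rot [-3.138 -0.     0.336] w 0.031968941737481146 go units [ 0.892 12.67   4.443]
```

```bash
python3 -m pendant '[{"rx":0,"ry":0,"rz":0,"dx":0.05,"dy":0.2,"dz":0,"gripper":25},{"rx":0,"ry":0,"rz":0,"dx":0.05,"dy":0.5,"dz":0,"gripper":25},{"rx":0,"ry":0,"rz":0,"dx":0.05,"dy":0.8,"dz":0,"gripper":25},{"rx":0,"ry":0,"rz":0,"dx":0.05,"dy":1,"dz":0,"gripper":25},{"rx":0,"ry":0,"rz":0,"dx":0.1,"dy":1,"dz":0,"gripper":25},{"rx":0,"ry":0,"rz":0,"dx":0.1,"dy":1,"dz":0,"gripper":25},{"rx":0,"ry":0,"rz":0,"dx":0.1,"dy":1,"dz":0,"gripper":25},{"rx":0,"ry":0,"rz":0,"dx":0.1,"dy":1,"dz":0,"gripper":25},{"rx":0,"ry":0,"rz":0,"dx":0.05,"dy":1,"dz":0,"gripper":25},{"rx":0,"ry":0,"rz":0,"dx":0.05,"dy":1,"dz":0,"gripper":25},{"rx":0,"ry":0,"rz":0,"dx":0.05,"dy":1,"dz":0,"gripper":25},{"rx":0,"ry":0,"rz":0,"dx":0.05,"dy":1,"dz":0,"gripper":25},{"rx":0,"ry":0,"rz":0,"dx":0.05,"dy":0.9,"dz":0,"gripper":25},{"rx":0,"ry":0,"rz":0,"dx":0.05,"dy":0.7,"dz":0,"gripper":25},{"rx":0,"ry":0,"rz":0,"dx":0,"dy":0.4,"dz":0,"gripper":25},{"rx":0,"ry":0,"rz":0,"dx":0,"dy":0.2,"dz":0,"gripper":25},{"rx":0,"ry":0,"rz":0,"dx":0,"dy":0,"dz":0,"gripper":25},{"rx":0,"ry":0,"rz":0,"dx":0,"dy":0,"dz":0,"gripper":25}]'; python3 to.py tgreen 0.086
```

```text
time: 13.35
ee_pos: [0.5942, -0.1947, 0.2188]
tcp_rot: [-3.137, 0.001, 0.336]
wrist_force: [-0.2, -0.2, -1.5]
width: 0.0323
grip_force: 30.3
t 13.35 p [ 0.594 -0.195  0.219] rot [-3.137  0.001  0.336] w 0.03226925391098454 go units [ 0.004 -0.001  4.427]
```

```bash
python3 -m pendant '[{"rx":0,"ry":0,"rz":0,"dx":0,"dy":0,"dz":0.3,"gripper":25},{"rx":0,"ry":0,"rz":0,"dx":0,"dy":0,"dz":0.6,"gripper":25},{"rx":0,"ry":0,"rz":0,"dx":0,"dy":0,"dz":0.7,"gripper":25},{"rx":0,"ry":0,"rz":0,"dx":0,"dy":0,"dz":0.7,"gripper":25},{"rx":0,"ry":0,"rz":0,"dx":0,"dy":0,"dz":0.7,"gripper":25},{"rx":0,"ry":0,"rz":0,"dx":0,"dy":0,"dz":0.6,"gripper":25},{"rx":0,"ry":0,"rz":0,"dx":0,"dy":0,"dz":0.4,"gripper":25},{"rx":0,"ry":0,"rz":0,"dx":0,"dy":0,"dz":0.3,"gripper":25},{"rx":0,"ry":0,"rz":0,"dx":0,"dy":0,"dz":0.2,"gripper":25},{"rx":0,"ry":0,"rz":0,"dx":0,"dy":0,"dz":0,"gripper":25},{"rx":0,"ry":0,"rz":0,"dx":0,"dy":0,"dz":0,"gripper":25}]' | grep -E "ee_pos|wrist"
python3 -m pendant '[{"rx":0,"ry":0,"rz":0,"dx":0,"dy":0,"dz":0.06,"gripper":25},{"rx":0,"ry":0,"rz":0,"dx":0,"dy":0,"dz":0,"gripper":25}]' | grep -E "ee_pos|wrist"
python3 -m pendant '[{"rx":0,"ry":0,"rz":0,"dx":0,"dy":0,"dz":0.04,"gripper":25},{"rx":0,"ry":0,"rz":0,"dx":0,"dy":0,"dz":0,"gripper":25}]' | grep -E "ee_pos|wrist"
```

```text
ee_pos: [0.5947, -0.1944, 0.0847]
wrist_force: [0.8, 0.3, -2.1]
ee_pos: [0.595, -0.1949, 0.0832]
wrist_force: [-0.2, -0.3, -2.0]
ee_pos: [0.5947, -0.1949, 0.0816]
wrist_force: [-0.6, 0.0, -1.9]
```

Next I'll lower it the last bit, then release and rise.

```bash
python3 -m pendant '[{"rx":0,"ry":0,"rz":0,"dx":0,"dy":0,"dz":0.04,"gripper":25},{"rx":0,"ry":0,"rz":0,"dx":0,"dy":0,"dz":0.01,"gripper":25},{"rx":0,"ry":0,"rz":0,"dx":0,"dy":0,"dz":0,"gripper":25}]' | grep -E "ee_pos|wrist"
python3 -m pendant '[{"rx":0,"ry":0,"rz":0,"dx":0,"dy":0,"dz":0,"gripper":25},{"rx":0,"ry":0,"rz":0,"dx":0,"dy":0,"dz":0,"gripper":36},{"rx":0,"ry":0,"rz":0,"dx":0,"dy":0,"dz":0,"gripper":42},{"rx":0,"ry":0,"rz":0,"dx":0,"dy":0,"dz":0,"gripper":48},{"rx":0,"ry":0,"rz":0,"dx":0,"dy":0,"dz":0,"gripper":55},{"rx":0,"ry":0,"rz":0,"dx":0,"dy":0,"dz":0,"gripper":55},{"rx":0,"ry":0,"rz":0,"dx":0,"dy":0,"dz":-0.2,"gripper":55},{"rx":0,"ry":0,"rz":0,"dx":0,"dy":0,"dz":-0.5,"gripper":55},{"rx":0,"ry":0,"rz":0,"dx":0,"dy":0,"dz":-0.8,"gripper":55},{"rx":0,"ry":0,"rz":0,"dx":0,"dy":0,"dz":-1,"gripper":55},{"rx":0,"ry":0,"rz":0,"dx":0,"dy":0,"dz":-1,"gripper":55},{"rx":0,"ry":0,"rz":0,"dx":0,"dy":0,"dz":-0.8,"gripper":55},{"rx":0,"ry":0,"rz":0,"dx":0,"dy":0,"dz":-0.4,"gripper":55},{"rx":0,"ry":0,"rz":0,"dx":0,"dy":0,"dz":0,"gripper":55},{"rx":0,"ry":0,"rz":0,"dx":0,"dy":0,"dz":0,"gripper":55}]'; python3 to.py red 0.0705
```

```text
ee_pos: [0.5948, -0.1948, 0.081]
wrist_force: [-2.0, 0.7, 6.0]
time: 16.1
ee_pos: [0.595, -0.1954, 0.2213]
tcp_rot: [-3.139, -0.001, 0.336]
wrist_force: [1.0, 0.1, -0.5]
width: 0.0552
grip_force: 0.0
t 16.1 p [ 0.595 -0.195  0.221] rot [-3.139 -0.001  0.336] w 0.055212064452311235 go units [  0.086 -15.458   5.075]
```

```bash
python3 -m pendant '[{"rx":0,"ry":0,"rz":0,"dx":0.1,"dy":-0.5,"dz":0,"gripper":55},{"rx":0,"ry":0,"rz":0,"dx":0,"dy":-0.9,"dz":0,"gripper":55},{"rx":0,"ry":0,"rz":0,"dx":0,"dy":-1,"dz":0,"gripper":55},{"rx":0,"ry":0,"rz":0,"dx":0,"dy":-1,"dz":0,"gripper":55},{"rx":0,"ry":0,"rz":0,"dx":0,"dy":-1,"dz":0,"gripper":55},{"rx":0,"ry":0,"rz":0,"dx":0,"dy":-1,"dz":0,"gripper":55},{"rx":0,"ry":0,"rz":0,"dx":0,"dy":-1,"dz":0,"gripper":55},{"rx":0,"ry":0,"rz":0,"dx":0,"dy":-1,"dz":0,"gripper":55},{"rx":0,"ry":0,"rz":0,"dx":0,"dy":-1,"dz":0,"gripper":55},{"rx":0,"ry":0,"rz":0,"dx":0,"dy":-1,"dz":0,"gripper":55},{"rx":0,"ry":0,"rz":0,"dx":0,"dy":-1,"dz":0,"gripper":55},{"rx":0,"ry":0,"rz":0,"dx":0,"dy":-1,"dz":0,"gripper":55},{"rx":0,"ry":0,"rz":0,"dx":0,"dy":-1,"dz":0,"gripper":55},{"rx":0,"ry":0,"rz":0,"dx":0,"dy":-1,"dz":0,"gripper":55},{"rx":0,"ry":0,"rz":0,"dx":0,"dy":-1,"dz":0,"gripper":55},{"rx":0,"ry":0,"rz":0,"dx":0,"dy":-0.7,"dz":0,"gripper":55},{"rx":0,"ry":0,"rz":0,"dx":0,"dy":-0.36,"dz":0,"gripper":55},{"rx":0,"ry":0,"rz":0,"dx":0,"dy":0,"dz":0,"gripper":55},{"rx":0,"ry":0,"rz":0,"dx":0,"dy":0,"dz":0,"gripper":55}]'; python3 to.py red 0.0705
```

```text
time: 17.68
ee_pos: [0.4585, 0.2031, 0.2235]
tcp_rot: [-3.104, 0.001, 0.395]
wrist_force: [-0.0, -0.0, 0.7]
width: 0.0549
grip_force: 0.0
t 17.68 p [0.459 0.203 0.223] rot [-3.104  0.001  0.395] w 0.054928132970975554 go units [ 0.097 -1.239  5.149]
```

```bash
python3 -c "
from bench import get_obs;o=get_obs();print(o['qpos'].round(3),o['joint_vel'].round(3))"
```

```text
[ 0.394  0.201 -0.083  1.287  0.038  3.141] [-0.01   0.001  0.002 -0.    -0.002 -0.001]
```

Joint 6 had reached its range limit, so I'll turn the tool by about 0.6 rad for more room and level it.

```bash
python3 -m pendant '[{"rx":-0.037,"ry":0,"rz":0,"dx":0,"dy":0,"dz":0,"gripper":55},{"rx":0,"ry":0,"rz":-0.12,"dx":0,"dy":0,"dz":0,"gripper":55},{"rx":0,"ry":0,"rz":-0.12,"dx":0,"dy":0,"dz":0,"gripper":55},{"rx":0,"ry":0,"rz":-0.12,"dx":0,"dy":0,"dz":0,"gripper":55},{"rx":0,"ry":0,"rz":-0.12,"dx":0,"dy":0,"dz":0,"gripper":55},{"rx":0,"ry":0,"rz":-0.12,"dx":0,"dy":0,"dz":0,"gripper":55},{"rx":0,"ry":0,"rz":0,"dx":0,"dy":0,"dz":0,"gripper":55},{"rx":0,"ry":0,"rz":0,"dx":0,"dy":0,"dz":0,"gripper":55}]'; python3 to.py red 0.0705; python3 -c "
from bench import get_obs;o=get_obs();print(o['qpos'].round(3))"
```

```text
time: 18.35
ee_pos: [0.461, 0.1975, 0.2237]
tcp_rot: [-3.137, -0.003, 0.998]
wrist_force: [-0.5, 1.2, 0.2]
width: 0.055
grip_force: 0.0
t 18.35 p [0.461 0.197 0.224] rot [-3.137 -0.003  0.998] w 0.05497455773047745 go units [ 0.987 -1.27   5.114]
[ 0.401  0.201 -0.082  1.288  0.006  2.544]
```

```bash
python3 -m pendant '[{"rx":-0.005,"ry":0.003,"rz":0,"dx":0.3,"dy":-0.4,"dz":0,"gripper":55},{"rx":0,"ry":0,"rz":0,"dx":0.4,"dy":-0.5,"dz":0,"gripper":55},{"rx":0,"ry":0,"rz":0,"dx":0.28,"dy":-0.37,"dz":0,"gripper":55},{"rx":0,"ry":0,"rz":0,"dx":0,"dy":0,"dz":0,"gripper":55},{"rx":0,"ry":0,"rz":0,"dx":0,"dy":0,"dz":0,"gripper":55},{"rx":0,"ry":0,"rz":0,"dx":0,"dy":0,"dz":0,"gripper":55}]'; python3 to.py red 0.0705
```

```text
time: 18.85
ee_pos: [0.4445, 0.243, 0.2239]
tcp_rot: [3.141, -0.006, 1.002]
wrist_force: [0.1, -0.3, -0.2]
width: 0.0549
grip_force: 0.0
t 18.85 p [0.444 0.243 0.224] rot [ 3.141 -0.006  1.002] w 0.05494197429008222 go units [-0.005 -0.012  5.112]
```

```bash
python3 -m pendant '[{"rx":0,"ry":-0.006,"rz":0,"dx":0.02,"dy":0,"dz":0.5,"gripper":55},{"rx":0,"ry":0,"rz":0,"dx":0,"dy":0,"dz":0.8,"gripper":55},{"rx":0,"ry":0,"rz":0,"dx":0,"dy":0,"dz":0.9,"gripper":55},{"rx":0,"ry":0,"rz":0,"dx":0,"dy":0,"dz":0.8,"gripper":55},{"rx":0,"ry":0,"rz":0,"dx":0,"dy":0,"dz":0.7,"gripper":55},{"rx":0,"ry":0,"rz":0,"dx":0,"dy":0,"dz":0.6,"gripper":55},{"rx":0,"ry":0,"rz":0,"dx":0,"dy":0,"dz":0.5,"gripper":55},{"rx":0,"ry":0,"rz":0,"dx":0,"dy":0,"dz":0.3,"gripper":55},{"rx":0,"ry":0,"rz":0,"dx":0,"dy":0,"dz":0,"gripper":55},{"rx":0,"ry":0,"rz":0,"dx":0,"dy":0,"dz":0,"gripper":55}]' | grep -E "ee_pos|wrist|rot"
python3 -m pendant '[{"rx":0,"ry":0,"rz":0,"dx":0,"dy":0,"dz":0,"gripper":25},{"rx":0,"ry":0,"rz":0,"dx":0,"dy":0,"dz":0,"gripper":25},{"rx":0,"ry":0,"rz":0,"dx":0,"dy":0,"dz":0,"gripper":25},{"rx":0,"ry":0,"rz":0,"dx":0,"dy":0,"dz":0,"gripper":25},{"rx":0,"ry":0,"rz":0,"dx":0,"dy":0,"dz":0,"gripper":25},{"rx":0,"ry":0,"rz":0,"dx":0,"dy":0,"dz":0,"gripper":25},{"rx":0,"ry":0,"rz":0,"dx":0,"dy":0,"dz":0,"gripper":25}]' 30
```

```text
ee_pos: [0.4449, 0.2437, 0.071]
tcp_rot: [-3.141, 0.0, 1.003]
wrist_force: [-0.2, -0.1, 1.2]
time: 20.27
ee_pos: [0.4453, 0.2445, 0.072]
tcp_rot: [3.141, -0.002, 1.004]
wrist_force: [-0.9, -0.2, 6.7]
width: 0.0322
grip_force: 29.9
```

```bash
python3 -m pendant '[{"rx":0,"ry":0,"rz":0,"dx":0,"dy":0,"dz":-0.1,"gripper":25},{"rx":0,"ry":0,"rz":0,"dx":0,"dy":0,"dz":-0.2,"gripper":25},{"rx":0,"ry":0,"rz":0,"dx":0,"dy":0,"dz":-0.3,"gripper":25},{"rx":0,"ry":0,"rz":0,"dx":0,"dy":0,"dz":-0.5,"gripper":25},{"rx":0,"ry":0,"rz":0,"dx":0,"dy":0,"dz":-0.7,"gripper":25},{"rx":0,"ry":0,"rz":0,"dx":0,"dy":0,"dz":-0.8,"gripper":25},{"rx":0,"ry":0,"rz":0,"dx":0,"dy":0,"dz":-0.8,"gripper":25},{"rx":0,"ry":0,"rz":0,"dx":0,"dy":0,"dz":-0.8,"gripper":25},{"rx":0,"ry":0,"rz":0,"dx":0,"dy":0,"dz":-0.5,"gripper":25},{"rx":0,"ry":0,"rz":0,"dx":0,"dy":0,"dz":-0.3,"gripper":25},{"rx":0,"ry":0,"rz":0,"dx":0,"dy":0,"dz":0,"gripper":25},{"rx":0,"ry":0,"rz":0,"dx":0,"dy":0,"dz":0,"gripper":25}]'; python3 to.py tred 0.085
python3 - <<'E'
from bench import optics
import cv2,numpy as np
cv2.imwrite("pics/s5.png",optics.capture("scene")["color"][80:400,180:600,::-1])
E
```

```text
time: 21.27
ee_pos: [0.4446, 0.2441, 0.2209]
tcp_rot: [3.142, -0.0, 1.004]
wrist_force: [-0.5, 0.1, -3.5]
width: 0.032
grip_force: 30.3
t 21.27 p [0.445 0.244 0.221] rot [ 3.142 -0.     1.004] w 0.03204215850623532 go units [-9.3    7.713  4.526]
```

View pics/s5.png

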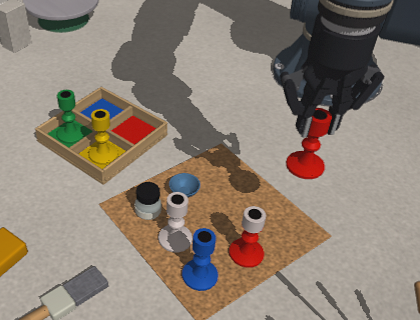

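Red is in hand and upright at about (315,145). Green and yellow stand in the caddy. I'll move red over its tile.

```bash
python3 -m pendant '[{"rx":0,"ry":0,"rz":0,"dx":-0.2,"dy":0.17,"dz":0,"gripper":25},{"rx":0,"ry":0,"rz":0,"dx":-0.5,"dy":0.4,"dz":0,"gripper":25},{"rx":0,"ry":0,"rz":0,"dx":-0.8,"dy":0.66,"dz":0,"gripper":25},{"rx":0,"ry":0,"rz":0,"dx":-0.9,"dy":0.75,"dz":0,"gripper":25},{"rx":0,"ry":0,"rz":0,"dx":-0.9,"dy":0.75,"dz":0,"gripper":25},{"rx":0,"ry":0,"rz":0,"dx":-0.9,"dy":0.75,"dz":0,"gripper":25},{"rx":0,"ry":0,"rz":0,"dx":-0.9,"dy":0.75,"dz":0,"gripper":25},{"rx":0,"ry":0,"rz":0,"dx":-0.9,"dy":0.75,"dz":0,"gripper":25},{"rx":0,"ry":0,"rz":0,"dx":-0.9,"dy":0.75,"dz":0,"gripper":25},{"rx":0,"ry":0,"rz":0,"dx":-0.9,"dy":0.75,"dz":0,"gripper":25},{"rx":0,"ry":0,"rz":0,"dx":-0.8,"dy":0.65,"dz":0,"gripper":25},{"rx":0,"ry":0,"rz":0,"dx":-0.5,"dy":0.4,"dz":0,"gripper":25},{"rx":0,"ry":0,"rz":0,"dx":-0.2,"dy":0.18,"dz":0,"gripper":25},{"rx":0,"ry":0,"rz":0,"dx":0,"dy":0,"dz":0,"gripper":25},{"rx":0,"ry":0,"rz":0,"dx":0,"dy":0,"dz":0,"gripper":25}]'; python3 to.py tred 0.085
```

```text
time: 22.57
ee_pos: [0.4893, -0.1153, 0.2201]
tcp_rot: [-3.14, 0.0, 1.003]
wrist_force: [-0.7, -0.6, -3.2]
width: 0.0322
grip_force: 30.3
t 22.57 p [ 0.489 -0.115  0.22 ] rot [-3.14   0.     1.003] w 0.03219138776817203 go units [0.007 0.03  4.505]
```

```bash
python3 -m pendant '[{"rx":0,"ry":0,"rz":0,"dx":0,"dy":0.02,"dz":0.3,"gripper":25},{"rx":0,"ry":0,"rz":0,"dx":0,"dy":0,"dz":0.6,"gripper":25},{"rx":0,"ry":0,"rz":0,"dx":0,"dy":0,"dz":0.7,"gripper":25},{"rx":0,"ry":0,"rz":0,"dx":0,"dy":0,"dz":0.7,"gripper":25},{"rx":0,"ry":0,"rz":0,"dx":0,"dy":0,"dz":0.7,"gripper":25},{"rx":0,"ry":0,"rz":0,"dx":0,"dy":0,"dz":0.6,"gripper":25},{"rx":0,"ry":0,"rz":0,"dx":0,"dy":0,"dz":0.4,"gripper":25},{"rx":0,"ry":0,"rz":0,"dx":0,"dy":0,"dz":0.3,"gripper":25},{"rx":0,"ry":0,"rz":0,"dx":0,"dy":0,"dz":0.2,"gripper":25},{"rx":0,"ry":0,"rz":0,"dx":0,"dy":0,"dz":0,"gripper":25},{"rx":0,"ry":0,"rz":0,"dx":0,"dy":0,"dz":0,"gripper":25}]' | grep -E "ee_pos|wrist"
python3 -m pendant '[{"rx":0,"ry":0,"rz":0,"dx":0,"dy":0,"dz":0.06,"gripper":25},{"rx":0,"ry":0,"rz":0,"dx":0,"dy":0,"dz":0,"gripper":25}]' | grep -E "ee_pos|wrist"
python3 -m pendant '[{"rx":0,"ry":0,"rz":0,"dx":0,"dy":0,"dz":0.05,"gripper":25},{"rx":0,"ry":0,"rz":0,"dx":0,"dy":0,"dz":0,"gripper":25},{"rx":0,"ry":0,"rz":0,"dx":0,"dy":0,"dz":0,"gripper":25}]' | grep -E "ee_pos|wrist"
```

```text
ee_pos: [0.4906, -0.1153, 0.086]
wrist_force: [0.2, -0.6, -3.2]
ee_pos: [0.4909, -0.1158, 0.0846]
wrist_force: [0.1, -0.2, -2.6]
ee_pos: [0.4905, -0.1158, 0.0827]
wrist_force: [-1.1, -0.5, -2.7]
```

```bash
python3 -m pendant '[{"rx":0,"ry":0,"rz":0,"dx":0,"dy":0,"dz":0.05,"gripper":25},{"rx":0,"ry":0,"rz":0,"dx":0,"dy":0,"dz":0.02,"gripper":25},{"rx":0,"ry":0,"rz":0,"dx":0,"dy":0,"dz":0,"gripper":25}]' | grep -E "ee_pos|wrist"
```

```text
ee_pos: [0.4906, -0.1158, 0.081]
wrist_force: [-2.1, -0.1, 4.6]
```

```bash
python3 -m pendant '[{"rx":0,"ry":0,"rz":0,"dx":0,"dy":0,"dz":0,"gripper":25},{"rx":0,"ry":0,"rz":0,"dx":0,"dy":0,"dz":0,"gripper":36},{"rx":0,"ry":0,"rz":0,"dx":0,"dy":0,"dz":0,"gripper":42},{"rx":0,"ry":0,"rz":0,"dx":0,"dy":0,"dz":0,"gripper":48},{"rx":0,"ry":0,"rz":0,"dx":0,"dy":0,"dz":0,"gripper":55},{"rx":0,"ry":0,"rz":0,"dx":0,"dy":0,"dz":0,"gripper":55},{"rx":0,"ry":0,"rz":0,"dx":0,"dy":0,"dz":-0.2,"gripper":55},{"rx":0,"ry":0,"rz":0,"dx":0,"dy":0,"dz":-0.5,"gripper":55},{"rx":0,"ry":0,"rz":0,"dx":0,"dy":0,"dz":-0.8,"gripper":55},{"rx":0,"ry":0,"rz":0,"dx":0,"dy":0,"dz":-1,"gripper":55},{"rx":0,"ry":0,"rz":0,"dx":0,"dy":0,"dz":-1,"gripper":55},{"rx":0,"ry":0,"rz":0,"dx":0,"dy":0,"dz":-0.8,"gripper":55},{"rx":0,"ry":0,"rz":0,"dx":0,"dy":0,"dz":-0.4,"gripper":55},{"rx":0,"ry":0,"rz":0,"dx":0,"dy":0,"dz":0,"gripper":55},{"rx":0,"ry":0,"rz":0,"dx":0,"dy":0,"dz":0,"gripper":55}]'; python3 to.py blue 0.0705
```

```text
time: 25.4
ee_pos: [0.4907, -0.1158, 0.222]
tcp_rot: [3.14, -0.001, 1.004]
wrist_force: [-0.0, 0.3, 0.1]
width: 0.0549
grip_force: 0.0
t 25.4 p [ 0.491 -0.116  0.222] rot [ 3.14  -0.001  1.004] w 0.05494788470996469 go units [11.785 -2.136  5.054]
```

```bash
python3 -m pendant '[{"rx":0,"ry":0,"rz":0,"dx":0.4,"dy":-0.1,"dz":0,"gripper":55},{"rx":0,"ry":0,"rz":0,"dx":0.8,"dy":-0.15,"dz":0,"gripper":55},{"rx":0,"ry":0,"rz":0,"dx":1,"dy":-0.2,"dz":0,"gripper":55},{"rx":0,"ry":0,"rz":0,"dx":1,"dy":-0.2,"dz":0,"gripper":55},{"rx":0,"ry":0,"rz":0,"dx":1,"dy":-0.2,"dz":0,"gripper":55},{"rx":0,"ry":0,"rz":0,"dx":1,"dy":-0.2,"dz":0,"gripper":55},{"rx":0,"ry":0,"rz":0,"dx":1,"dy":-0.2,"dz":0,"gripper":55},{"rx":0,"ry":0,"rz":0,"dx":1,"dy":-0.2,"dz":0,"gripper":55},{"rx":0,"ry":0,"rz":0,"dx":1,"dy":-0.2,"dz":0,"gripper":55},{"rx":0,"ry":0,"rz":0,"dx":1,"dy":-0.2,"dz":0,"gripper":55},{"rx":0,"ry":0,"rz":0,"dx":1,"dy":-0.1,"dz":0,"gripper":55},{"rx":0,"ry":0,"rz":0,"dx":0.9,"dy":-0.1,"dz":0,"gripper":55},{"rx":0,"ry":0,"rz":0,"dx":0.5,"dy":-0.05,"dz":0,"gripper":55},{"rx":0,"ry":0,"rz":0,"dx":0.18,"dy":-0.04,"dz":0,"gripper":55},{"rx":0,"ry":0,"rz":0,"dx":0,"dy":0,"dz":0,"gripper":55},{"rx":0,"ry":0,"rz":0,"dx":0,"dy":0,"dz":0,"gripper":55},{"rx":0,"ry":0,"rz":0,"dx":0,"dy":0,"dz":0,"gripper":55}]'; python3 to.py blue 0.0705
```

```text
time: 26.82
ee_pos: [0.6255, 0.2159, 0.2212]
tcp_rot: [-3.141, 0.001, 1.003]
wrist_force: [-0.6, 0.5, 0.2]
width: 0.0547
grip_force: 0.0
t 26.82 p [0.625 0.216 0.221] rot [-3.141  0.001  1.003] w 0.054677417706337 go units [0.053 0.024 5.024]
```

```bash
python3 -m pendant '[{"rx":0,"ry":0,"rz":0,"dx":0.04,"dy":0.02,"dz":0.4,"gripper":55},{"rx":0,"ry":0,"rz":0,"dx":0,"dy":0,"dz":0.8,"gripper":55},{"rx":0,"ry":0,"rz":0,"dx":0,"dy":0,"dz":0.9,"gripper":55},{"rx":0,"ry":0,"rz":0,"dx":0,"dy":0,"dz":0.8,"gripper":55},{"rx":0,"ry":0,"rz":0,"dx":0,"dy":0,"dz":0.7,"gripper":55},{"rx":0,"ry":0,"rz":0,"dx":0,"dy":0,"dz":0.6,"gripper":55},{"rx":0,"ry":0,"rz":0,"dx":0,"dy":0,"dz":0.5,"gripper":55},{"rx":0,"ry":0,"rz":0,"dx":0,"dy":0,"dz":0.32,"gripper":55},{"rx":0,"ry":0,"rz":0,"dx":0,"dy":0,"dz":0,"gripper":55},{"rx":0,"ry":0,"rz":0,"dx":0,"dy":0,"dz":0,"gripper":55}]' | grep -E "ee_pos|wrist|rot"
python3 -m pendant '[{"rx":0,"ry":0,"rz":0,"dx":0,"dy":0,"dz":0,"gripper":25},{"rx":0,"ry":0,"rz":0,"dx":0,"dy":0,"dz":0,"gripper":25},{"rx":0,"ry":0,"rz":0,"dx":0,"dy":0,"dz":0,"gripper":25},{"rx":0,"ry":0,"rz":0,"dx":0,"dy":0,"dz":0,"gripper":25},{"rx":0,"ry":0,"rz":0,"dx":0,"dy":0,"dz":0,"gripper":25},{"rx":0,"ry":0,"rz":0,"dx":0,"dy":0,"dz":0,"gripper":25},{"rx":0,"ry":0,"rz":0,"dx":0,"dy":0,"dz":0,"gripper":25}]' 30
```

```text
ee_pos: [0.6271, 0.2169, 0.0713]
tcp_rot: [-3.141, 0.0, 1.003]
wrist_force: [0.1, 0.3, 0.6]
time: 28.23
ee_pos: [0.6279, 0.2178, 0.0724]
tcp_rot: [3.14, -0.002, 1.004]
wrist_force: [-1.3, 0.5, 6.5]
width: 0.0322
grip_force: 29.8
```

```bash
python3 -m pendant '[{"rx":0,"ry":0,"rz":0,"dx":0,"dy":0,"dz":-0.1,"gripper":25},{"rx":0,"ry":0,"rz":0,"dx":0,"dy":0,"dz":-0.2,"gripper":25},{"rx":0,"ry":0,"rz":0,"dx":0,"dy":0,"dz":-0.3,"gripper":25},{"rx":0,"ry":0,"rz":0,"dx":0,"dy":0,"dz":-0.5,"gripper":25},{"rx":0,"ry":0,"rz":0,"dx":0,"dy":0,"dz":-0.7,"gripper":25},{"rx":0,"ry":0,"rz":0,"dx":0,"dy":0,"dz":-0.8,"gripper":25},{"rx":0,"ry":0,"rz":0,"dx":0,"dy":0,"dz":-0.8,"gripper":25},{"rx":0,"ry":0,"rz":0,"dx":0,"dy":0,"dz":-0.8,"gripper":25},{"rx":0,"ry":0,"rz":0,"dx":0,"dy":0,"dz":-0.5,"gripper":25},{"rx":0,"ry":0,"rz":0,"dx":0,"dy":0,"dz":-0.3,"gripper":25},{"rx":0,"ry":0,"rz":0,"dx":0,"dy":0,"dz":0,"gripper":25},{"rx":0,"ry":0,"rz":0,"dx":0,"dy":0,"dz":0,"gripper":25}]'; python3 to.py tblue 0.085
python3 - <<'E'
from bench import optics
import cv2,numpy as np
cv2.imwrite("pics/s6.png",optics.capture("scene")["color"][80:400,180:600,::-1])
E
```

```text
time: 29.23
ee_pos: [0.6272, 0.2175, 0.2208]
tcp_rot: [3.142, -0.0, 1.004]
wrist_force: [-0.8, 0.1, -2.8]
width: 0.0321
grip_force: 30.3
t 29.23 p [0.627 0.218 0.221] rot [ 3.142 -0.     1.004] w 0.032078465971372 go units [-14.162   4.106   4.524]
```

View pics/s6.png

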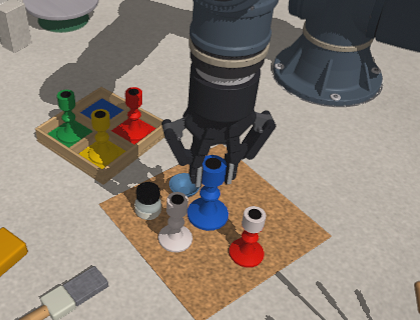

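Blue is in hand. Red, green and yellow stand on their tiles, and the plain and half-painted candlesticks are where they started.

```bash
python3 -m pendant '[{"rx":0,"ry":0,"rz":0,"dx":-0.2,"dy":0.06,"dz":0,"gripper":25},{"rx":0,"ry":0,"rz":0,"dx":-0.5,"dy":0.15,"dz":0,"gripper":25},{"rx":0,"ry":0,"rz":0,"dx":-0.8,"dy":0.23,"dz":0,"gripper":25},{"rx":0,"ry":0,"rz":0,"dx":-1,"dy":0.29,"dz":0,"gripper":25},{"rx":0,"ry":0,"rz":0,"dx":-1,"dy":0.29,"dz":0,"gripper":25},{"rx":0,"ry":0,"rz":0,"dx":-1,"dy":0.29,"dz":0,"gripper":25},{"rx":0,"ry":0,"rz":0,"dx":-1,"dy":0.29,"dz":0,"gripper":25},{"rx":0,"ry":0,"rz":0,"dx":-1,"dy":0.29,"dz":0,"gripper":25},{"rx":0,"ry":0,"rz":0,"dx":-1,"dy":0.29,"dz":0,"gripper":25},{"rx":0,"ry":0,"rz":0,"dx":-1,"dy":0.29,"dz":0,"gripper":25},{"rx":0,"ry":0,"rz":0,"dx":-1,"dy":0.29,"dz":0,"gripper":25},{"rx":0,"ry":0,"rz":0,"dx":-1,"dy":0.29,"dz":0,"gripper":25},{"rx":0,"ry":0,"rz":0,"dx":-1,"dy":0.29,"dz":0,"gripper":25},{"rx":0,"ry":0,"rz":0,"dx":-1,"dy":0.29,"dz":0,"gripper":25},{"rx":0,"ry":0,"rz":0,"dx":-0.9,"dy":0.26,"dz":0,"gripper":25},{"rx":0,"ry":0,"rz":0,"dx":-0.5,"dy":0.15,"dz":0,"gripper":25},{"rx":0,"ry":0,"rz":0,"dx":-0.26,"dy":0.07,"dz":0,"gripper":25},{"rx":0,"ry":0,"rz":0,"dx":0,"dy":0,"dz":0,"gripper":25},{"rx":0,"ry":0,"rz":0,"dx":0,"dy":0,"dz":0,"gripper":25}]'; python3 to.py tblue 0.085
```

```text
time: 30.87
ee_pos: [0.5027, -0.2067, 0.2203]
tcp_rot: [-3.14, -0.0, 1.003]
wrist_force: [0.5, -0.1, -2.8]
width: 0.0323
grip_force: 30.2
t 30.87 p [ 0.503 -0.207  0.22 ] rot [-3.14  -0.     1.003] w 0.032284166380564375 go units [-0.003  0.018  4.51 ]
```

```bash
python3 -m pendant '[{"rx":0,"ry":0,"rz":0,"dx":0,"dy":0,"dz":0.3,"gripper":25},{"rx":0,"ry":0,"rz":0,"dx":0,"dy":0,"dz":0.6,"gripper":25},{"rx":0,"ry":0,"rz":0,"dx":0,"dy":0,"dz":0.7,"gripper":25},{"rx":0,"ry":0,"rz":0,"dx":0,"dy":0,"dz":0.7,"gripper":25},{"rx":0,"ry":0,"rz":0,"dx":0,"dy":0,"dz":0.7,"gripper":25},{"rx":0,"ry":0,"rz":0,"dx":0,"dy":0,"dz":0.6,"gripper":25},{"rx":0,"ry":0,"rz":0,"dx":0,"dy":0,"dz":0.4,"gripper":25},{"rx":0,"ry":0,"rz":0,"dx":0,"dy":0,"dz":0.3,"gripper":25},{"rx":0,"ry":0,"rz":0,"dx":0,"dy":0,"dz":0.2,"gripper":25},{"rx":0,"ry":0,"rz":0,"dx":0,"dy":0,"dz":0.06,"gripper":25},{"rx":0,"ry":0,"rz":0,"dx":0,"dy":0,"dz":0.05,"gripper":25},{"rx":0,"ry":0,"rz":0,"dx":0,"dy":0,"dz":0,"gripper":25},{"rx":0,"ry":0,"rz":0,"dx":0,"dy":0,"dz":0,"gripper":25}]' | grep -E "ee_pos|wrist"
python3 -m pendant '[{"rx":0,"ry":0,"rz":0,"dx":0,"dy":0,"dz":0.05,"gripper":25},{"rx":0,"ry":0,"rz":0,"dx":0,"dy":0,"dz":0.02,"gripper":25},{"rx":0,"ry":0,"rz":0,"dx":0,"dy":0,"dz":0,"gripper":25}]' | grep -E "ee_pos|wrist"
```

```text
ee_pos: [0.5036, -0.2071, 0.0832]
wrist_force: [0.1, 0.5, -2.2]
ee_pos: [0.5035, -0.2073, 0.0813]
wrist_force: [-1.8, 1.1, 3.2]
```

Contact. I'll release, rise, and back away so the camera has a clear view.

```bash
python3 -m pendant '[{"rx":0,"ry":0,"rz":0,"dx":0,"dy":0,"dz":0.01,"gripper":25},{"rx":0,"ry":0,"rz":0,"dx":0,"dy":0,"dz":0,"gripper":36},{"rx":0,"ry":0,"rz":0,"dx":0,"dy":0,"dz":0,"gripper":42},{"rx":0,"ry":0,"rz":0,"dx":0,"dy":0,"dz":0,"gripper":48},{"rx":0,"ry":0,"rz":0,"dx":0,"dy":0,"dz":0,"gripper":55},{"rx":0,"ry":0,"rz":0,"dx":0,"dy":0,"dz":0,"gripper":55},{"rx":0,"ry":0,"rz":0,"dx":0,"dy":0,"dz":-0.2,"gripper":55},{"rx":0,"ry":0,"rz":0,"dx":0,"dy":0,"dz":-0.5,"gripper":55},{"rx":0,"ry":0,"rz":0,"dx":0,"dy":0,"dz":-0.8,"gripper":55},{"rx":0,"ry":0,"rz":0,"dx":0,"dy":0,"dz":-1,"gripper":55},{"rx":0,"ry":0,"rz":0,"dx":0,"dy":0,"dz":-1,"gripper":55},{"rx":0,"ry":0,"rz":0,"dx":0,"dy":0,"dz":-0.8,"gripper":55},{"rx":0,"ry":0,"rz":0,"dx":0,"dy":0,"dz":-0.4,"gripper":55},{"rx":0,"ry":0,"rz":0,"dx":0,"dy":0,"dz":0,"gripper":55}]'
python3 -m pendant '[{"rx":0,"ry":0,"rz":0,"dx":-0.5,"dy":-0.1,"dz":0,"gripper":55},{"rx":0,"ry":0,"rz":0,"dx":-1,"dy":-0.2,"dz":0,"gripper":55},{"rx":0,"ry":0,"rz":0,"dx":-1,"dy":-0.2,"dz":0,"gripper":55},{"rx":0,"ry":0,"rz":0,"dx":-1,"dy":-0.2,"dz":0,"gripper":55},{"rx":0,"ry":0,"rz":0,"dx":-1,"dy":-0.2,"dz":0,"gripper":55},{"rx":0,"ry":0,"rz":0,"dx":-1,"dy":-0.2,"dz":0,"gripper":55},{"rx":0,"ry":0,"rz":0,"dx":-1,"dy":-0.2,"dz":0,"gripper":55},{"rx":0,"ry":0,"rz":0,"dx":-1,"dy":-0.2,"dz":0,"gripper":55},{"rx":0,"ry":0,"rz":0,"dx":-0.5,"dy":-0.1,"dz":0,"gripper":55},{"rx":0,"ry":0,"rz":0,"dx":0,"dy":0,"dz":0,"gripper":55},{"rx":0,"ry":0,"rz":0,"dx":0,"dy":0,"dz":0,"gripper":55}]'
python3 - <<'E'
from bench import optics
import cv2
cv2.imwrite("pics/t7.png",optics.capture("top")["color"][:,:,::-1])
cv2.imwrite("pics/s7.png",optics.capture("scene")["color"][80:400,180:600,::-1])
E
```

```text
time: 33.37
ee_pos: [0.5044, -0.2076, 0.2247]
tcp_rot: [3.136, -0.001, 1.004]
wrist_force: [-0.3, -0.7, -0.6]
width: 0.0553
grip_force: 0.0
time: 34.28
ee_pos: [0.333, -0.3838, 0.2204]
tcp_rot: [-3.14, -0.001, 1.002]
wrist_force: [0.7, 0.4, -0.1]
width: 0.055
grip_force: 0.0
```

View pics/t7.png

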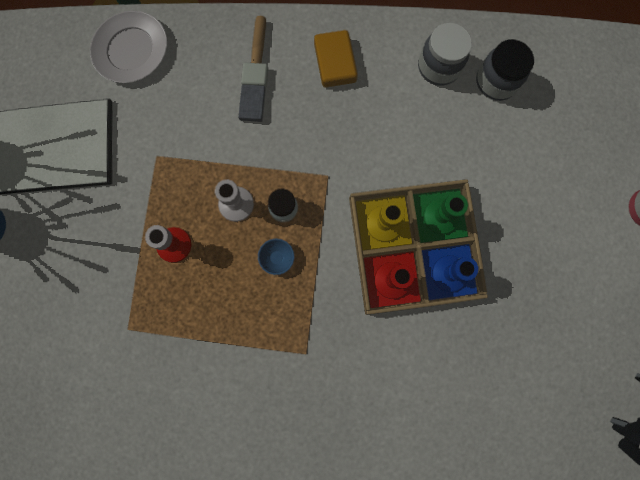

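View pics/s7.png

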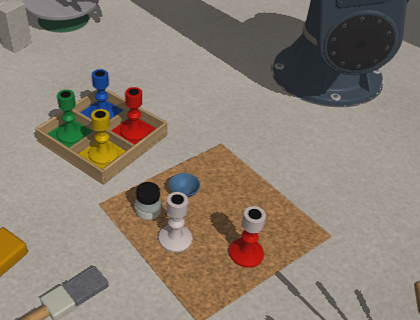

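All four stand on their own tiles: yellow spot at (393,213), green (456,205), red (402,277) and blue (466,268). Plain and half-painted are unmoved at (227,191) and (157,237). One numeric check, then hand-in.

Run:
```python
from h import *
from bench import optics,workorder
c=optics.capture("top")
T=dict(yellow=((393,213),(.581,-.1025)),green=((456,205),(.594,-.194)),red=((402,277),(.490,-.1155)),blue=((466,268),(.503,-.207)))
ok=True
for k,(a,t) in T.items():
    p=onz(c,spot(c,a)[0],.1125)[:2];e=np.hypot(*(p-t));print(k,p.round(4),e.round(4));ok&=e<.009
if ok: print(workorder.sign_off())
```

```text
yellow [ 0.5784 -0.1032] 0.0026
green [ 0.5925 -0.1949] 0.0017
red [ 0.4885 -0.1168] 0.0019
blue [ 0.5014 -0.2084] 0.0022
the job is handed in; nothing more can be done
None
```

The job is handed in, though the hand-in returned no verdict: all four finished candlesticks stand upright within about 3 mm of their tile centres (top camera), and the plain and half-painted ones look unmoved.

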